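# Hold a plaster printing block under the hand press

## Robot

A 6-joint arm with a two-finger parallel gripper is mounted at the origin on the work surface. World frame = base frame: x ahead of the robot, y to its left, z up, the work surface at z = 0. Lengths are in m, angles in degrees, forces in N, time in s.
With the tool pointing down it reaches from about 0.35 to 0.875 m from the base axis. Payload 4.2 kg.
Tool frame: the origin (TCP) lies midway between the tips of the shut fingers; the grasp point (between the pads) lies 19 mm behind it; z points along the fingers, y is the line along which they close (so a half turn about z gives the same grasp; the last joint's range is limited). The gripper opens to 87 mm and grips with 3 to 60 N. Pads are 19 mm wide; open, the fingers measure 117 mm over their backs; the gripper's body (75 mm by 190 mm) begins 51 mm behind the grasp point.
Start: joints at [78.014, 22.042, 0.453, 0, -68.411, -14.817], TCP at [0.282, 0.558, 0.223] pointing down, gripper open.
Joint ranges: [-179.83, 179.83], [-69.29, 118.12], [-61.27, 80.66], [-181.25, 117.63], [-171.15, -9.14], [-177.46, 177.46]. Speed limits (degrees/s): [159.86, 159.86, 180, 180, 180, 180].

## Interface

Orientations are given as [roll, pitch, yaw] about the fixed x, y, z axes, in that order (R = Rz(yaw) Ry(pitch) Rx(roll)).
In Python, from workcell import env gives the robot as it stands. The module is installed in compiled form; this text tells all that it offers. Calls block until the motion is done:
- env.goto(position, orientation): joint-space move of the TCP to a pose.
- env.move_straight(position, rotation=None, rate=0.15, force_limit=None): straight line of the TCP; rotation=None keeps the orientation; rate is the mean speed in m/s. With force_limit (N) it stops when the force on the tool has changed by that much, and returns True; else False.
- env.set_joints(angles): joint-space move.
- env.gripper_to(opening, grasp_force=None): opening from 0.0 (shut) to 1.0 (fully open); grasp_force is the grip in N (None keeps the last); returns when the fingers have stopped.
- env.dwell(seconds).
- env.inverse_kinematics(position, orientation): joint angles nearest the present ones, or None.
- env.read_state(): the state.
- env.grab_frame(name): name is "scene" or "top"; returns a dict with "image" (400x640x3 uint8, blue, green, red), "fx", "fy", "cx", "cy" (pixels), "position" and "orientation" of the camera in the world. Camera axes: x right, y up, looking along -z (the intrinsics and any distortion apply to the point x, -y, -z); pixel columns grow to the right and rows downward; lengths in m; the calibration is good to about 2 mm. A picture is of the moment at which its call begins. There is no depth.
A pose or a line that the arm cannot do raises env.Unreachable and nothing moves.
- env.close_job(): hands the job in; it is judged then, once.
Trained networks look in a picture, given as the dict that the camera call returned (one of the last four; its "shot" number tells which), for a name from the list of things; names that differ only in an ending like _2 or _b are one class to them, and where a whole thing is asked for, a point or a joint stands for the part that bears it (a point fixed in the world has none). Each returns a list of dicts, best first, with "score" (0 to 1); they miss things now and then, are a little off and sometimes report something else, mostly with a low value. They report only what shows in the picture. A call takes as long as a camera call. They do not tell look-alikes from the thing itself.
- env.search_frame(picture, thing): "xyz" ([x, y, z] in m, in world coordinates, good to about 4 mm: the middle of the surface that is visible of it).
- env.trace(picture, thing): "mask" (400x640 bool, what is visible of it).
The state is a dict: "clock": time; "joint_positions": joint angles; "qvel": joint speeds; "joint_torque": joint torques, N m; "position": TCP position; "tool_rot": TCP orientation; "force": force on the tool from outside, world axes, zero at the start; "wrist_torque": the same for the moment, N m; "opening": opening from 0.0 (shut) to 1.0 (fully open); "finger_force": force on a finger pad.
Only numpy, scipy, OpenCV 4.12 (cv2) and the standard library are available. Lean on these libraries where they do the work, as an engineer would, in place of code of your own. Each camera call takes 0.05 s, during which the arm holds its last target. There are 200 camera calls.

## Task

Take the short rectangular plaster printing block, gripping it lightly (it chips above about 20 N), and lay it flat, the way it was lying, in the framed recess of the press's sliding bed; let go of it, then push the bed fully home so the block is under the press. Then press the wooden knob down 30 mm, until its top is level with the top of the steel gauge pin beside it, and finish holding it there, with the hand still on the knob; never press it past 36 mm or the plaster cracks. Leave the round block, the long block and everything else on the table where they are.

Things in the scene. Friction and masses are not known exactly. Their poses are not given: they have to be found in the camera images.
- block: the printing block: plain off-white plaster, 60 x 44 x 25 mm (its x, y, z), about 80 g, lying flat on the table right of the press; origin at the centre of its underside, z up. Fragile: gripping with more than 20 N on each finger chips it; 8 N holds it. It may lie either way round in the recess (half turn about z)
- disc: bystander: round plaster block, 56 mm diameter, 25 mm high; origin at the centre of its underside
- long_block: bystander: long narrow plaster block, 95 x 32 x 25 mm (x, y, z); origin at the centre of its underside
- press: the hand press, fixed: grey base 300 x 130 x 20 mm, reaching from 210 mm behind to 90 mm ahead of the origin along the press's x. Origin on the table straight below the knob; z up; x, roughly to the robot's left, is the way the bed slides home (the bed's open end is on the press's right)
- press_head (a point): middle of the top of the press's head, 135 mm above the table, straight below the knob; axes as the press's. The head is 50 x 130 x 30 mm (x, y, z) on two uprights 14 mm thick (y), 40 mm deep (x), centred 58 mm either side
- bed (a joint): travel of the sliding aluminium bed along the press's x (m): near 0 = out, block can be loaded clear of the bridge; 0.14 = fully home against its stop, recess centre straight under the knob. Takes about 2 N to slide, stays where it is left
- bed_seat (a point): centre of the floor of the recess in the bed (moves with the bed; at 30 mm above the table); axes as the press's. The recess is 70 mm (x) by 54 mm (y), its frame walls 5 mm high and 5 mm thick
- bed_handle (a point): middle of the top of the bed's upright push plate, 112 mm behind the recess centre (towards press -x), 76 mm above the table; the plate is 12 mm thick (x), 44 mm wide (y) and reaches 46 mm down to the bed. Push its outer (-x) face to slide the bed home
- plunger (a joint): how far the knob is pressed down (m): 0 = up (spring returns it there), 0.030 = wanted, knob top level with the gauge pin's top; 0.040 = bottom stop. Pushing starts at about 3 N. With the block under it the sprung foot meets the block at 0.022 and at 0.030 the push is about 13 N
- knob_top (a point): centre of the top of the wooden knob (44 mm diameter, 20 mm high, top flat over 36 mm), 200 mm above the table when up. The steel gauge pin (10 mm diameter) stands on the head 58 mm to the press's -y of the knob's axis, its top 170 mm above the table
- foot: the rubber-faced sprung foot below the plunger, 44 x 36 mm; origin at the centre of its underside, 77 mm above the table when up
- pastel_box: bystander: small open wooden box with pastels, 100 x 130 x 35 mm, far side of the table
- bottle: bystander: brown bottle, 64 mm diameter, 210 mm high, far left
- tomato: bystander: tomato on the round wooden board, far side
- mushroom: bystander: mushroom on the round wooden board, far side
There are look-alikes about, which are no part of the job. Leave any purple look-alike of the block alone.

How it is judged (in metres and radians):
On the way, in this order (a step that is already met when the one before it is completed fails the run):
1. the block lies in the bed's recess, let go, before the bed is home (x of block in the frame of bed_seat between -0.007 and 0.007 m and y of block in the frame of bed_seat between -0.007 and 0.007 m and z of block in the frame of bed_seat between -0.004 and 0.004 m and angle between the x axis of block and the x axis of bed_seat, either way round below 0.25 rad and angle between block's own z axis and vertical below 0.1 rad and value of joint bed below 0.1 m and contact force between the fingers and block below 0.2 N), for 0.2 s.
2. the bed is fully home with the block in it (x of block in the frame of bed_seat between -0.007 and 0.007 m and y of block in the frame of bed_seat between -0.007 and 0.007 m and z of block in the frame of bed_seat between -0.004 and 0.004 m and angle between the x axis of block and the x axis of bed_seat, either way round below 0.25 rad and angle between block's own z axis and vertical below 0.1 rad and value of joint bed above 0.133 m), for 0.2 s.
At the end, for the whole second after the job is handed in: the block lies in the recess (within 7 mm and 0.25 rad), the bed is home (within 7 mm of its stop), the robot holds the knob pressed 30 mm down (+-4 mm) and the foot presses on the block (all of step 2 and value of joint plunger between 0.026 and 0.034 m and contact force between foot and block above 2 N and contact force between any of the fingers, the arm and anything else above 3 N); the arm keeps its last pose, push and grip.
It fails at once if the block is gripped or pushed with more than 22 N on each finger (45 N in all) (contact force between the fingers and block above 45 N).
It fails at once if the knob is pressed past 37 mm (value of joint plunger above 0.037 m).
It fails at once if one of the other loose things is moved by more than 25 mm (distance of any of disc, long_block, pastel_box, bottle, tomato, mushroom from where it was at the start of the episode above 0.025 m).
It also fails if it takes over 58 s, if anything falls off the work surface, if the arm or the gripper's body presses on something with over 40 N, if the wrist force passes 120 N, or if a joint passes its speed limit or range.

## Working session

There is one attempt and no reset: what is moved stays moved. The work goes in short steps, each a Python script; the robot and the scene stay as the last script left them, time stands still between calls to the robot, and variables do not carry over. Pictures are saved under pics/ and viewed, at most 10 in all, crops included, and the job is handed in when it is done.

```bash
mkdir -p pics; python3 - <<'E'
from workcell import env
import cv2
for n in ("scene","top"):
    p=env.grab_frame(n); cv2.imwrite(f"pics/{n}0.png",p["image"])
    print(n,p["fx"],p["fy"],p["cx"],p["cy"],p["position"],p["orientation"],[k for k in p])
    for t in ("block","disc","long_block","bed_seat","bed_handle","knob_top","press_head","press"):
        print(t,[(round(d["score"],2),[round(float(v),3) for v in d["xyz"]]) for d in env.search_frame(p,t)][:4])
print(env.read_state())
E
```

```text
scene 480.72052086923753 480.72052086923753 314.57371573515866 192.66739818781696 [1.54162526 0.09353647 0.94421075] [48.76189089 -1.26852248 98.25566031] ['image', 'fx', 'fy', 'cx', 'cy', 'position', 'orientation', 'shot']
block [(0.8, [0.721, -0.387, 0.024]), (0.75, [0.621, -0.182, 0.025]), (0.74, [0.496, -0.151, 0.025]), (0.67, [0.635, -0.299, 0.028])]
disc [(0.85, [0.502, -0.267, 0.024])]
long_block [(0.85, [0.511, -0.414, 0.025]), (0.66, [0.779, 0.1, 0.058]), (0.36, [0.762, -0.153, 0.017])]
bed_seat [(0.59, [0.476, 0.032, 0.03]), (0.53, [0.761, -0.153, 0.016])]
bed_handle [(0.75, [0.481, 0.037, 0.031])]
knob_top [(0.76, [0.534, 0.188, 0.193])]
press_head [(0.85, [0.524, 0.155, 0.031])]
press [(0.98, [0.529, 0.154, 0.034]), (0.64, [0.506, -0.262, 0.024]), (0.55, [0.507, -0.408, 0.023])]
top 377.80070402456977 377.80070402456977 325.6088459732497 198.14946346486488 [ 0.54414657 -0.0211633   1.07080368] [  5.39974537  -0.53198408 -89.12745984] ['image', 'fx', 'fy', 'cx', 'cy', 'position', 'orientation', 'shot']
block [(0.9, [0.482, -0.148, 0.023]), (0.83, [0.711, -0.387, 0.025]), (
[... 332 characters left out ...]
]
press []
{'clock': 0.9, 'joint_positions': array([ 7.80150010e+01,  2.20403091e+01,  4.52190785e-01, -7.75326454e-04,
       -6.84128250e+01, -1.48156063e+01]), 'qvel': array([ 0.12768395,  0.02873329,  0.01370822, -0.01956544, -0.04091674,
        0.0143473 ]), 'joint_torque': array([ 6.94124105e-05, -3.90454960e+01,  1.87623543e+01,  4.22467858e+00,
        1.55686325e-02, -1.11447252e-05]), 'position': array([0.28177629, 0.55783708, 0.22255954]), 'tool_rot': array([ 1.79998904e+02,  4.55741596e-04, -2.68008907e+01]), 'force': array([ 0.15600042, -0.81787204, -0.26123157]), 'wrist_torque': array([-0.04179648, -0.06603703,  0.02312105]), 'finger_force': 0.0, 'opening': 1.0027246938212333}
```

View pics/scene0.png

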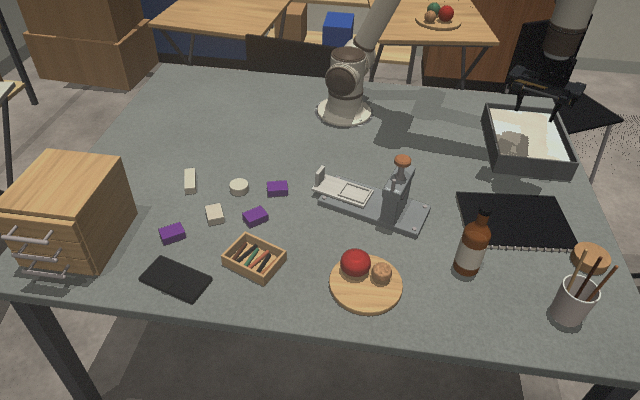

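View pics/top0.png

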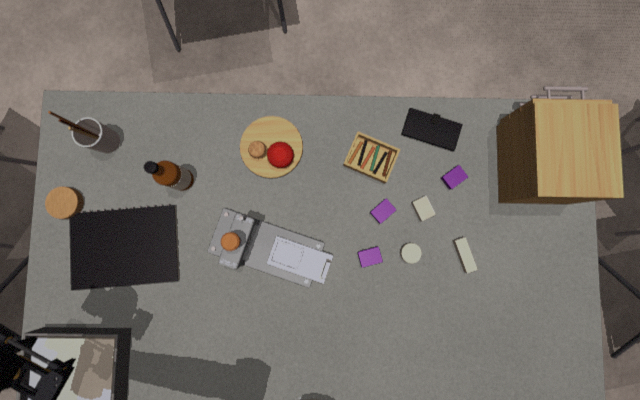

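The top view shows the white block at (424,208). Three purple look-alikes lie around it, with the disc at (411,253) and the long block at (466,255). The press runs from the knob at (230,241) to the bed's push plate near (328,268). Next I'll enlarge the press in both views and measure the block outline.

```bash
cat > h.py <<'E'
import numpy as np, cv2
from scipy.spatial.transform import Rotation as R
def cam(p): return R.from_euler('xyz',p["orientation"],degrees=True).as_matrix(), np.array(p["position"],float)
def px2w(p,u,v,z):
    M,c=cam(p); u=np.asarray(u,float);v=np.asarray(v,float)
    d=np.stack([(u-p["cx"])/p["fx"],-(v-p["cy"])/p["fy"],-np.ones_like(u)],-1)@M.T
    return c+d*((z-c[2])/d[...,2])[...,None]
def w2px(p,X):
    M,c=cam(p); q=(np.atleast_2d(X)-c)@M
    return np.c_[p["cx"]-p["fx"]*q[:,0]/q[:,2], p["cy"]+p["fy"]*q[:,1]/q[:,2]]
def crop(p,x0,y0,x1,y1,s,name): cv2.imwrite(name,cv2.resize(p["image"][y0:y1,x0:x1],None,fx=s,fy=s,interpolation=cv2.INTER_CUBIC))
E
python3 - <<'E'
from workcell import env
from h import *
a=env.grab_frame("top"); b=env.grab_frame("scene")
crop(a,200,195,350,300,5,"pics/t1.png"); crop(b,300,145,440,245,5,"pics/s1.png")
for p,n in((a,"top"),(b,"scene")):
    for d in env.trace(p,"block"):
        m=d["mask"]; col=p["image"][m].mean(0)
        v,u=np.nonzero(m); w=px2w(p,u,v,0.025)[:,:2]
        r=cv2.minAreaRect((w*1000).astype(np.float32))
        print(n,round(d["score"],2),col.round(),m.sum(),"mean",w.mean(0).round(4),"rect",r)
E
```

```text
top 0.85 [149.  79. 135.] 378 mean [ 0.6097 -0.1886] rect ((609.9298706054688, -189.2049560546875), (46.80381393432617, 63.41610336303711), 45.37662887573242)
top 0.64 [156.  84. 141.] 367 mean [ 0.4833 -0.1522] rect ((483.2909240722656, -152.15243530273438), (44.73664855957031, 62.6746711730957), 14.730646133422852)
top 0.63 [133.  61. 117.] 369 mean [ 0.7078 -0.3877] rect ((707.951416015625, -387.8744201660156), (44.881752014160156, 67.12977600097656), 37.916481018066406)
top 0.55 [146. 161. 164.] 387 mean [ 0.6171 -0.2998] rect ((617.076904296875, -299.7359619140625), (64.29192352294922, 48.75090789794922), 28.321048736572266)
scene 0.91 [146. 164. 172.] 346 mean [ 0.6342 -0.2951] rect ((633.1881713867188, -295.7320251464844), (84.69673919677734, 44.59843444824219), 25.395282745361328)
scene 0.83 [118.  69. 104.] 408 mean [ 0.721  -0.3842] rect ((720.2659912109375, -383.4542541503906), (65.54491424560547, 61.82371520996094), 37.230323791503906)
scene 0.68 [118.  71. 104.] 362 mean [ 0.624  -0.1839] rect ((623.558837890625, -183.59506225585938), (64.01924133300781, 65.18757629394531), 40.667232513427734)
scene 0.58 [119.  71. 104.] 312 mean [ 0.4986 -0.1484] rect ((498.4178161621094, -148.4122314453125), (69.00138092041016, 59.748592376708984), 16.181974411010742)
```

View pics/t1.png

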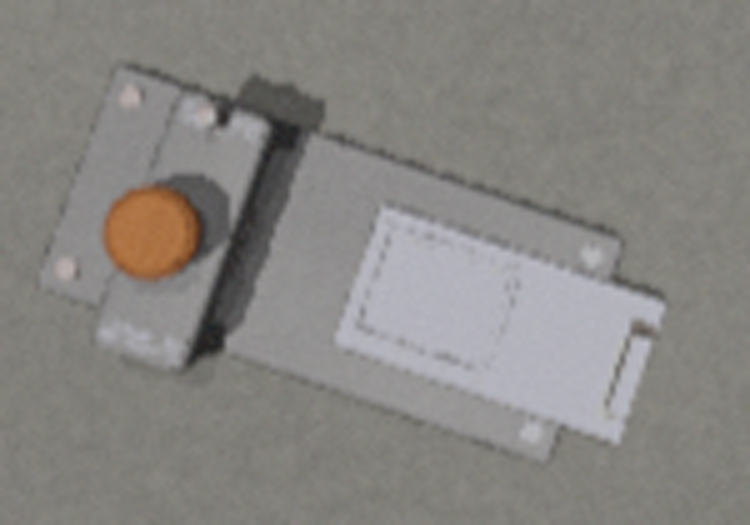

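View pics/s1.png

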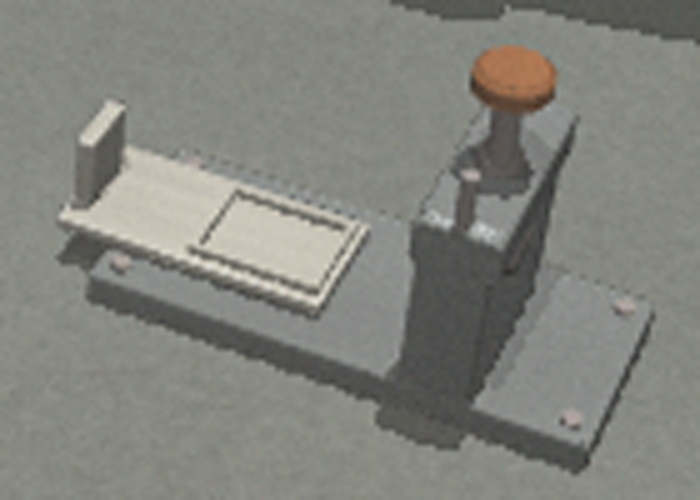

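```bash
cat > fit.py <<'E'
from workcell import env
from h import *
from scipy.optimize import least_squares, minimize
a=env.grab_frame("top"); b=env.grab_frame("scene")
T=[((90,-65,20),(118,65)),((90,65,20),(40,287)),((-210,65,20),(547,461)),((-210,-65,20),(620,235)),((0,0,200),(152,232)),((0,-58,170),(205,113))]
S=[((90,-65,20),(583,460)),((90,65,20),(652,310)),((-210,-65,20),(90,285)),((0,0,200),(514,75)),((0,-58,170),(470,174))]
TB=[((-112,0,76),(631,380)),((35,-27,35),(390,222)),((-35,-27,30),(518,263)),((-35,27,30),(487,368)),((35,27,35),(360,328))]
SB=[((-106,-22,76),(100,145)),((-118,22,76),(105,100)),((-35,27,35),(238,195)),((-35,-27,35),(193,248)),((35,-27,35),(315,292)),((35,27,35),(355,228))]
full=lambda L,o: np.array([[o[0]+(q[0]+.5)/5-.5,o[1]+(q[1]+.5)/5-.5] for _,q in L])
def W(L,P,bed):
    X=np.array([m for m,_ in L],float)/1000
    if bed: X[:,0]+=P[3]-.14
    c,s=np.cos(P[2]),np.sin(P[2])
    return np.c_[P[0]+c*X[:,0]-s*X[:,1],P[1]+s*X[:,0]+c*X[:,1],X[:,2]]
def res(P,sets): return np.concatenate([(w2px(p,W(L,P,bd))-full(L,o)).ravel() for p,L,o,bd in sets])
top=[(a,T,(200,195),0),(a,TB,(200,195),1)]; sc=[(b,S,(300,145),0),(b,SB,(300,145),1)]
for n,s in(("top",top),("scene",sc),("both",top+sc)):
    r=least_squares(res,[.52,.18,1.29,0],args=(s,),loss="soft_l1")
    print(n,r.x.round(4),np.degrees(r.x[2]).round(2)); 
print(r.x.tolist()); print(res(r.x,top+sc).reshape(-1,2).round(1).tolist())
box=np.array([[x,y,z] for x in(-.03,.03) for y in(-.022,.022) for z in(0,.025)])
K=8
def sil(p,P,roi):
    c,s=np.cos(P[2]),np.sin(P[2]); X=np.c_[P[0]+c*box[:,0]-s*box[:,1],P[1]+s*box[:,0]+c*box[:,1],box[:,2]]
    q=(w2px(p,X)+.5-np.array(roi[:2]))*K
    m=np.zeros((60*K,60*K),np.uint8); cv2.fillConvexPoly(m,cv2.convexHull(np.round(q).astype(np.int32)),1)
    return cv2.resize(m.astype(np.float32),(60,60),interpolation=cv2.INTER_AREA)
obs=[]
for p in(a,b):
    for d in env.trace(p,"block"):
        m=d["mask"]; c=p["image"][m].mean(0)
        if c[1]>c[0]:
            v,u=np.nonzero(m); roi=(int(u.mean())-30,int(v.mean())-30)
            obs.append((p,roi,m[roi[1]:roi[1]+60,roi[0]:roi[0]+60].astype(np.float32))); break
for n,o in(("top",obs[:1]),("scene",obs[1:]),("both",obs)):
    f=lambda P:sum(np.abs(sil(p,P,r)-m).sum() for p,r,m in o)
    best=min((minimize(f,[.617,-.30,y],method="Nelder-Mead",options=dict(initial_simplex=np.array([.617,-.3,y])+np.array([[0,0,0],[.01,0,0],[0,.01,0],[0,0,.3]]))) for y in np.radians([0,45,90,135])),key=lambda r:r.fun)
    print(n,best.x.round(4),np.degrees(best.x[2]).round(1),best.fun)
E
python3 fit.py
```

```text
top [0.5248 0.1902 1.2615 0.0168] 72.28
scene [0.5314 0.192  1.2397 0.0194] 71.03
both [0.5263 0.1909 1.2567 0.0184] 72.0
[0.5262632424329262, 0.1908795214755949, 1.25670883313702, 0.018367084953220484]
[[-0.5, -1.2], [-1.4, -0.9], [0.4, 0.0], [1.2, -0.1], [-0.8, -0.7], [0.1, -0.3], [-0.4, -1.9], [-0.2, 1.2], [-1.4, 1.3], [-1.7, -0.8], [-0.9, -1.0], [0.7, -2.3], [0.5, -1.6], [-1.4, -2.2], [-0.3, -1.7], [-0.5, 0.2], [-1.9, 0.5], [0.0, -0.1], [-0.9, -0.9], [0.6, -0.8], [-1.2, -2.0], [-2.2, -0.3]]
top [ 0.6196 -0.3031  0.4724] 27.1 40.828125
scene [ 0.6222 -0.3005  0.4198] 24.1 35.984375
both [ 0.6196 -0.3022  0.4418] 25.3 88.75
```

```bash
cat > pick.py <<'E'
from workcell import env
from h import *
bx,by,yaw=.6200,-.3022,25.3
env.move_straight([.282,.558,.33],rate=.25)
for y in (yaw,yaw-180):
    q=env.inverse_kinematics([bx,by,.2],[180,0,y]); print(y,None if q is None else np.round(q,1))
    q2=env.inverse_kinematics([.495,.075,.2],[180,0,y+46.7]); print(None if q2 is None else np.round(q2,1))
env.goto([bx,by,.28],[180,0,yaw])
env.gripper_to(.85,8)
env.move_straight([bx,by,.08],rate=.2)
p=env.grab_frame("scene"); crop(p,130,100,330,250,4,"pics/s2.png")
print(env.move_straight([bx,by,.009],rate=.06,force_limit=6))
s=env.read_state(); print(s["clock"],s["position"],s["tool_rot"],s["force"])
E
python3 pick.py
```

```text
25.3 [-12.6  29.2   8.8   0.  -69.6 127.9]
[ 27.2  11.  -18.6   0.  -60.4 134.8]
-154.7 [-12.6  29.2   8.8   0.  -69.6 -52.1]
[ 27.2  11.  -18.6   0.  -60.4 -45.2]
False
8.225 [ 0.62037792 -0.30231377  0.00958561] [ 1.79955872e+02 -4.47461941e-02  2.53077991e+01] [-0.57908116  0.07179924 -0.784193  ]
```

View pics/s2.png

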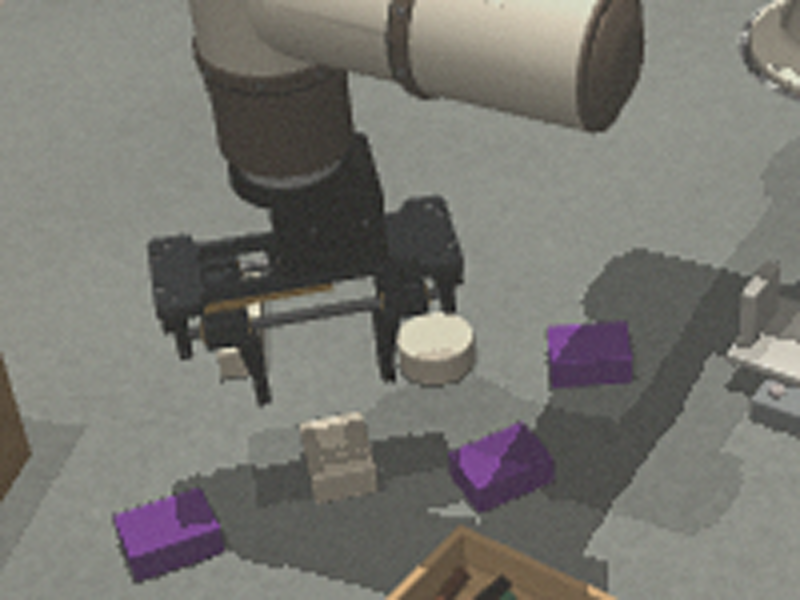

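The image shows the fingers straddling the white block at about (340,455), clear of the purple ones. I'll grip, lift, and carry it to above the recess.

```bash
cat > place1.py <<'E'
from workcell import env
from h import *
env.gripper_to(0.3,8)
s=env.read_state(); print(s["opening"],s["finger_force"])
P=[.5263,.1909,np.radians(72.0),.0184]
d=P[3]-.14; X=P[0]+d*np.cos(P[2]); Y=P[1]+d*np.sin(P[2]); print(X,Y)
env.move_straight([.62,-.3022,.16],rate=.2)
env.goto([X,Y,.16],[180,0,72.0])
env.move_straight([X,Y,.06],rate=.12)
env.dwell(.2)
a=env.grab_frame("top"); b=env.grab_frame("scene")
crop(b,300,120,440,225,5,"pics/s3.png"); crop(a,200,195,350,300,5,"pics/t3.png")
s=env.read_state(); print(s["clock"],s["position"],s["tool_rot"],s["opening"],s["finger_force"])
E
python3 place1.py
```

```text
0.5067571815577222 7.965686917304993
0.4887235334840064 0.0752515276185093
12.525 [0.48897342 0.075412   0.06050465] [ 1.79954461e+02 -4.46745015e-02  7.20054791e+01] 0.5032140959366482 7.967701703310013
```

View pics/s3.png

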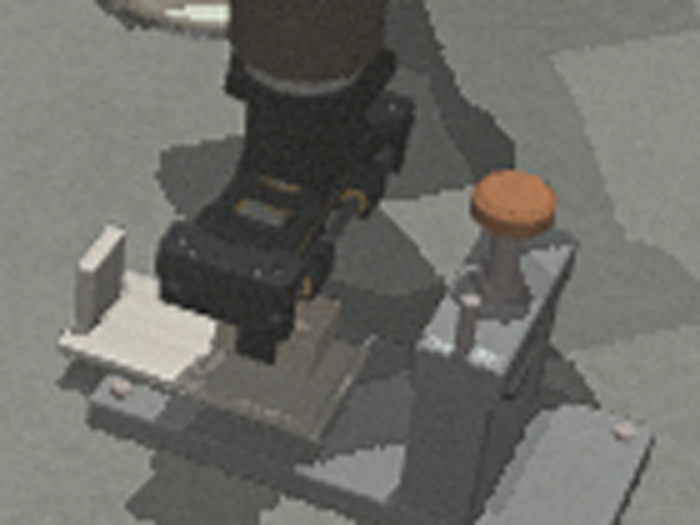

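The block hangs level over the recess, with its end face at about (320,345), partly hidden by a finger. I'll overlay the predicted block and frame outlines to find the relative offset.

```bash
cat > ov.py <<'E'
from workcell import env
from h import *
b=env.grab_frame("scene"); o=np.array([325,155]); K=9
im=cv2.convertScaleAbs(cv2.resize(b["image"][155:221,325:400],None,fx=K,fy=K,interpolation=cv2.INTER_CUBIC),alpha=1.5)
s=env.read_state(); t=np.radians(72); c,sn=np.cos(t),np.sin(t)
def pj(X,org):
    X=np.array(X)/1000; W=np.c_[org[0]+c*X[:,0]-sn*X[:,1],org[1]+sn*X[:,0]+c*X[:,1],X[:,2]]
    return np.round((w2px(b,W)+.5-o)*K).astype(np.int32)
org=s["position"]; zb=org[2]*1000-9
for z in(zb,zb+25): cv2.polylines(im,[pj([(30,22,z),(30,-22,z),(-30,-22,z),(-30,22,z)],org)],True,(0,0,255),1)
R0=(.4887,.0753)
cv2.polylines(im,[pj([(40,32,35),(40,-32,35),(-40,-32,35),(-40,32,35)],R0)],True,(0,255,0),1)
cv2.polylines(im,[pj([(35,27,35),(35,-27,35),(-35,-27,35),(-35,27,35)],R0)],True,(255,255,0),1)
cv2.imwrite("pics/ov.png",im)
E
python3 ov.py
```

```text
(no output)
```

View pics/ov.png

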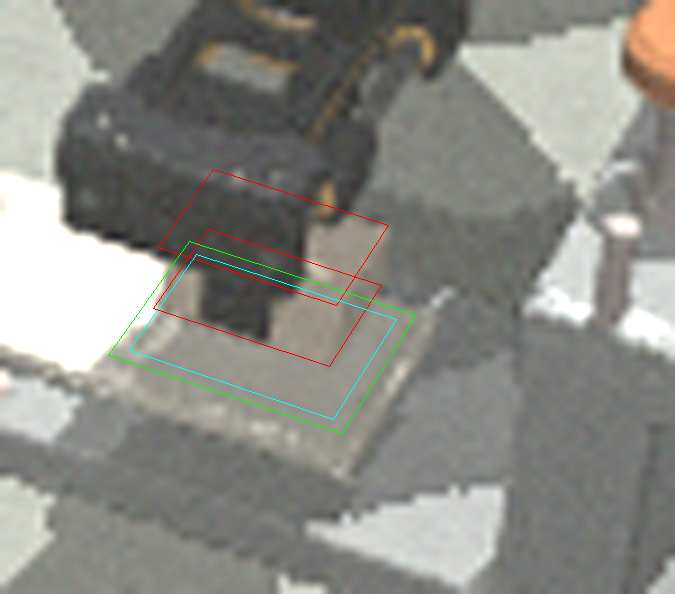

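```bash
cat > low.py <<'E'
from workcell import env
from h import *
X,Y=.4908,.0763
env.move_straight([X,Y,.060],rate=.05); env.dwell(.2)
s=env.read_state(); print(s["force"])
print(env.move_straight([X,Y,.036],rate=.02,force_limit=2.5))
s=env.read_state(); print(s["clock"],s["position"],s["force"],s["wrist_torque"],s["opening"],s["finger_force"])
E
python3 low.py
```

```text
[ 0.04542136  0.24442955 -1.64388261]
True
13.9917 [0.49071515 0.07627018 0.03871574] [0.02808584 0.7257823  4.41470081] [-0.05001414 -0.12494589  0.04007527] 0.5027202206499072 7.982484698295593
```

```bash
cat > rel.py <<'E'
from workcell import env
from h import *
X,Y=.4908,.0763; t=np.radians(72); ux=np.array([np.cos(t),np.sin(t)])
env.gripper_to(.75); env.dwell(.3)
s=env.read_state(); print(s["finger_force"],s["position"],s["force"])
env.move_straight([X,Y,.17],rate=.15)
p=np.array([X,Y])-.156*ux
env.move_straight([*p,.17],rate=.25)
env.gripper_to(0)
a=env.grab_frame("top"); b=env.grab_frame("scene")
crop(b,300,120,440,225,5,"pics/s4.png")
for q in(a,b):
    for d in env.search_frame(q,"block")+env.search_frame(q,"bed_handle"): print(round(d["score"],2),np.round(d["xyz"],3))
print(env.read_state()["clock"])
E
python3 rel.py
```

```text
0.0 [0.48986896 0.07591386 0.03816903] [ 0.44817389 -1.32964456 -1.01586662]
0.76 [0.488 0.074 0.051]
0.69 [ 0.709 -0.386  0.024]
0.67 [ 0.605 -0.187  0.027]
0.65 [ 0.478 -0.164  0.021]
0.69 [0.466 0.022 0.029]
0.36 [0.752 0.097 0.065]
0.78 [ 0.494 -0.151  0.028]
0.63 [0.503 0.077 0.055]
0.63 [ 0.719 -0.386  0.025]
0.61 [ 0.618 -0.183  0.027]
0.96 [0.482 0.018 0.033]
18.3333
```

View pics/s4.png

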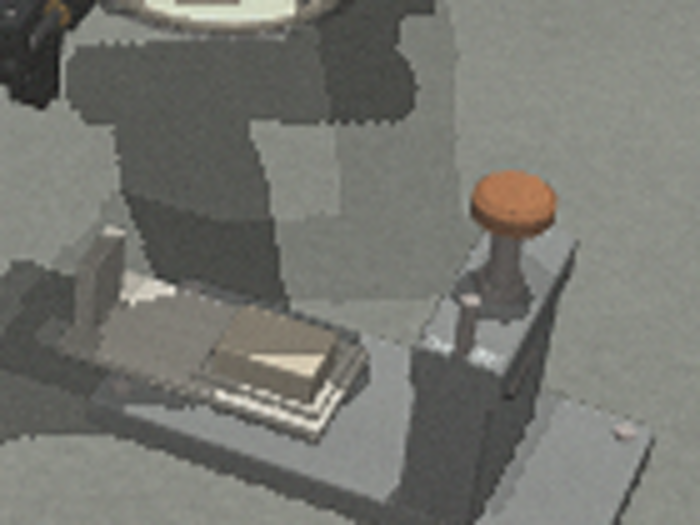

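The picture shows the block lying flat inside the frame at about (275,355), slightly toward one side. The landing height confirms it's on the recess floor. Now I'll push the bed home.

```bash
cat > push.py <<'E'
from workcell import env
from h import *
t=np.radians(72); ux=np.array([np.cos(t),np.sin(t)]); p=np.array([.4918,.0766])-.156*ux
env.move_straight([*p,.055],rate=.15,force_limit=8)
env.dwell(.2); s=env.read_state(); print(s["position"],s["force"])
q=p+.185*ux
print(env.move_straight([*q,.055],rate=.05,force_limit=12))
s=env.read_state(); print(s["clock"],s["position"],s["force"],"moved",(s["position"][:2]-p)@ux)
env.dwell(.3)
e=s["position"][:2]-.03*ux
env.move_straight([*e,.055],rate=.15)
env.move_straight([*e,.28],rate=.3)
a=env.grab_frame("top"); b=env.grab_frame("scene")
im=np.vstack([cv2.resize(x["image"][y0:y0+75,x0:x0+150],None,fx=4,fy=4,interpolation=cv2.INTER_CUBIC) for x,x0,y0 in((a,200,210),(b,300,145))])
cv2.imwrite("pics/c5.png",im)
for g in(a,b):
    for n in("knob_top","bed_handle"):
        for d in env.search_frame(g,n)[:1]: print(n,round(d["score"],2),np.round(d["xyz"],4))
    m=(lambda h:((h[...,0]<14)&(h[...,1]>140)))(cv2.cvtColor(g["image"],cv2.COLOR_BGR2HSV))
    print(g["shot"])
print(env.read_state()["clock"])
E
python3 push.py
```

```text
[ 0.44417282 -0.07165055  0.05581832] [0.12275125 1.0007761  1.00293745]
True
22.0333 [0.48841004 0.06784273 0.05462276] [-1.22935808 -0.34433785 -0.54886188] moved 0.14662378762777656
knob_top 0.85 [0.5243 0.184  0.1979]
bed_handle 0.6 [ 0.765  -0.1554  0.0126]
13
knob_top 0.5 [0.5345 0.1856 0.1937]
bed_handle 0.8 [0.5188 0.1228 0.0345]
14
23.875
```

View pics/c5.png

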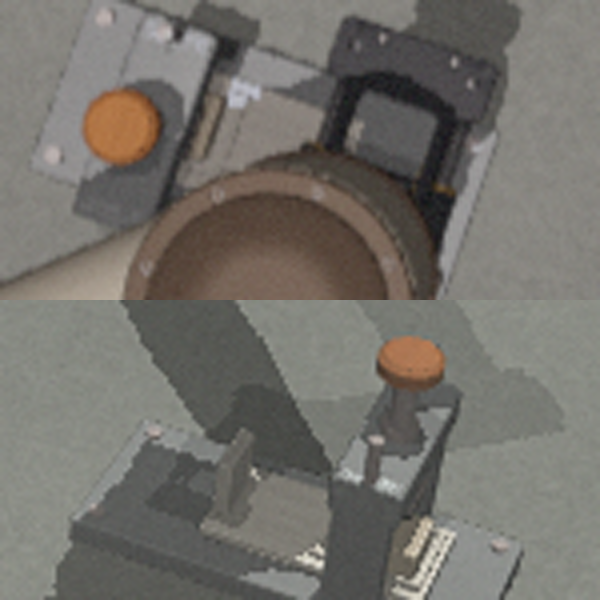

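The bed is under the head, with the push plate at about (238,475) and the block's end showing past the upright at (415,535). I'll nudge it again to confirm it's on the stop.

```bash
cat > push2.py <<'E'
from workcell import env
from h import *
t=np.radians(72); ux=np.array([np.cos(t),np.sin(t)]); p=np.array([.48841,.06784])
e=p-.025*ux
env.move_straight([*e,.055],rate=.3)
env.move_straight([*(p-.006*ux),.055],rate=.1)
q=p+.02*ux
print(env.move_straight([*q,.055],rate=.025,force_limit=18))
s=env.read_state(); print(s["clock"],s["position"],s["force"],"beyond",(s["position"][:2]-p)@ux)
env.move_straight([*e,.055],rate=.2)
env.move_straight([*e,.28],rate=.3)
a=env.grab_frame("top"); b=env.grab_frame("scene")
K=[]
for g,box in((a,(215,225,250,260)),(b,(385,145,420,170))):
    x0,y0,x1,y1=box; h=cv2.cvtColor(g["image"][y0:y1,x0:x1],cv2.COLOR_BGR2HSV)
    m=((h[...,0]<18)&(h[...,1]>130)).astype(np.uint8); v,u=np.nonzero(m)
    print(m.sum(),u.mean()+x0,v.mean()+y0,px2w(g,u.mean()+x0,v.mean()+y0,.197)[:2])
print(env.read_state()["clock"])
E
python3 push2.py
```

```text
True
25.65 [0.48779255 0.06789251 0.0546786 ] [ 0.20361542 -0.24642424  0.60443787] beyond -0.00014086032181581283
268 230.09701492537314 241.21268656716418 [0.52415152 0.18947709]
60 403.18333333333334 158.35 [0.52367813 0.19407609]
26.925
```

```bash
cat > press.py <<'E'
from workcell import env
from h import *
X,Y=.5258,.1903
env.move_straight([X,Y,.28],rate=.2)
env.move_straight([X,Y,.21],rate=.1,force_limit=5)
env.dwell(.3); s=env.read_state(); f0=s["force"]; print(s["position"],f0)
print(env.move_straight([X,Y,.19],rate=.015,force_limit=2.2))
zc=env.read_state(); print(zc["position"],zc["force"])
if .194<zc["position"][2]<.206:
    for z in(.180,.175,.1715,.170):
        env.move_straight([X,Y,z],rate=.03,force_limit=25); env.dwell(.15)
        s=env.read_state(); print(z,s["clock"],s["position"],s["force"]-f0)
b=env.grab_frame("scene"); crop(b,340,110,440,185,7,"pics/s6.png")
E
python3 press.py
```

```text
[0.52595268 0.19043819 0.21046213] [ 0.52158692 -0.47895447 -0.42949655]
True
[0.52579485 0.19028179 0.19968434] [-0.53537724 -0.27229121  2.71555959]
0.18 30.7 [0.52581766 0.19029529 0.18021938] [-1.13756238  0.89826476  4.31923252]
0.175 31.1667 [0.52581173 0.19028255 0.17604048] [-3.2621472   0.32763684  9.06577752]
0.1715 31.5833 [0.52584547 0.1902901  0.17310741] [-3.01079296  0.1809764  10.91063342]
0.17 31.9833 [0.52585418 0.19029119 0.171849  ] [-4.4722373   0.85260036 11.85038028]
```

View pics/s6.png

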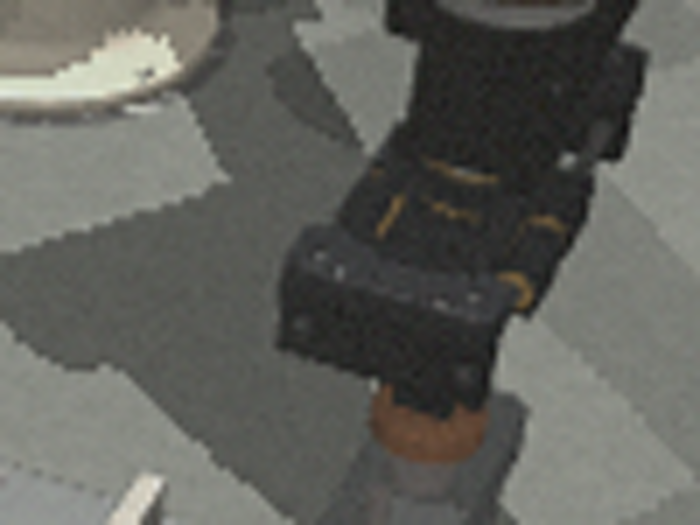

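The picture shows the shut fingers on the knob at about (430,420). The push jumps after about 22 mm, which is where the foot should meet the block. I'll go the last 2 mm and hand in.

```bash
python3 - <<'E'
from workcell import env
X,Y=.5258,.1903
for z in(.1685,.1678,.1673):
    env.move_straight([X,Y,z],rate=.02); env.dwell(.4)
    s=env.read_state(); print(z,s["clock"],s["position"],s["force"])
    if s["position"][2]<.1702: break
print(env.close_job())
E
```

```text
0.1685 32.6833 [0.52588601 0.19031196 0.17058293] [-3.94923494 -0.44244068 13.0777668 ]
0.1678 33.3333 [0.52585227 0.19028938 0.16999314] [-3.49877786  0.37721726 12.66322696]
the job is handed in; nothing more can be done
None
```

I handed the job in at about 33 s: the block was in the recess, the bed against its stop, and the hand was holding the knob about 30 mm down with about 13 N; no verdict came back.

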